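Index the fittings turntable by one hole

TASK

The fittings turntable is locked by a spring plunger on its rim. Pull the plunger's black knob up until its pin is out of the hole, turn the turntable by one hole, whichever way brings the galvanized tee round to the place nearest the vee block, and let the pin snap fully down into that hole. Let go of the knob and leave all four fittings standing on the turntable.

Things in the scene. Friction and masses are not known exactly. Their poses are not given: they have to be found in the camera images.
- index_base: Fixed index base under the turntable: a steel ring 22 mm high, 330 mm across, with ten square pocket-like holes (28 mm wide, dark floor) 36 degrees apart on a circle of 140 mm radius. Origin on the turntable's axis at bench height; x points to the vee block outside the ring. The plunger starts in the hole on the -x side, opposite it.
- vee (a point): Fixed dark steel vee block (50 x 70 mm, 65 mm high, a V-shaped saddle open upwards) bolted to the index base outside the ring. The point is at the middle of its top, 203 mm from the turntable's axis along the base's x, 60 mm above the bench.
- platter (a joint): The white melamine turntable, 244 mm across, top 40 mm above the bench: its angle about the base's axis in rad, counterclockwise from above positive, 0 at the start; holes every 0.628 either way. It turns freely with a light drag (about 0.1 N m) while the pin is out, and only plays 0.04 rad while it is in.
- knob (a point): Grip point on the axis of the plunger's upright black knob, a cylinder 30 mm in diameter and 34 mm tall on a steel ear at the rim, 140 mm from the turntable's axis, going round with it. 75 mm above the bench with the pin in; the knob's top is 15 mm higher. Below the knob (56 down to 36 mm above the bench) is a 22 mm thick sleeve.
- plunger (a joint): How far the knob is pulled straight up, in m: 0 with the pin fully in, 0.014 when the pointed pin (16 mm thick) just clears the ring, 0.024 at the stop. The spring pulls down with about 7 N at 0, 10 N at the stop. Let go within 10 mm of a hole's centre, the pin slides in (with 6 mm of play either way); elsewhere it rests on the ring.
- tee: Galvanized pipe tee standing loose on the turntable, 56 mm high, 31 mm across its collars, a side branch reaching 32 mm along its own x at 28 mm height. Origin at the underside of the upright run, about 80 mm from the turntable's axis, one hole (36 degrees) to one or the other side of the vee block's direction.
- elbow: Bystander: brass barbed elbow standing loose on its hexagonal foot, 46 mm high, side barb reaching 36 mm along its x. Origin at the underside of the foot, about 80 mm from the axis, 36 degrees to the other side of the vee block's direction.
- coupler: Bystander: red plastic quick coupler standing on end, 38 mm across, 50 mm high, about 80 mm from the axis. Origin at its underside.
- union: Bystander: zinc-plated pipe union standing on end, hexagon 53 mm across corners, 44 mm high, about 80 mm from the axis. Origin at its underside.
Things that resemble listed ones, but are neither listed nor needed, are in the scene too. What is shaped like the tee but blue, purple or turquoise is not meant.

How it is judged:
By the outcome, as a careful person would: the job done as asked, in the order asked, and still so for the second after the job is handed in, with the robot touching nothing.
It also fails if it takes over 32 s, if anything falls off the work surface, if the arm or the gripper's body presses on something with over 40 N, if the wrist force passes 120 N, or if a joint passes its speed limit or range.

ROBOT

A 7-joint arm with a two-finger parallel gripper is mounted at the origin on the work surface. World frame = base frame: x ahead of the robot, y to its left, z up, the work surface at z = 0. Lengths are in m, angles in rad, forces in N, time in s.
With the tool pointing down it reaches from about 0.4 to 0.85 m from the base axis. Payload 10.4 kg.
Tool frame: the origin (TCP) lies midway between the tips of the shut fingers; the grasp point (between the pads) lies 19 mm behind it; z points along the fingers, y is the line along which they close (so a half turn about z gives the same grasp; the last joint's range is limited). The gripper opens to 85 mm and grips with 20 to 120 N. Pads are 22 mm wide; open, the fingers measure 114 mm over their backs; the gripper's body (76 mm by 85 mm) begins 54 mm behind the grasp point. The pads swing forward as they close: fully open they stand 13 mm farther back than shut.
Start: joints at [1.092, 0.332, -0.065, 1.46, 0.022, 1.35, -0.088], TCP at [0.275, -0.561, 0.231] pointing down, gripper open.
Joint ranges: [-2.6, 2.6], [-0.5, 2.12], [-1.47, 1.34], [0.16, 2.42], [-1.27, 4.41], [0.06, 2.06], [-2.6, 2.6]. Speed limits (rad/s): [2.22, 2.22, 2.79, 2.79, 3.14, 3.14, 3.14].

INTERFACE

Orientations are given as a unit quaternion [x, y, z, w].
In Python, from workcell import get_obs, camera, camera_params, hand_in gives the robot as it stands.
- The arm moves only by the tool carry_out, never from a script. Its argument "commands" is a list that holds one entry, the list of rows, each a list of 6 numbers: the shift along the tool's x, y, z in units of 40 mm (1.0 is 40 mm), then the turn, a rotation vector about the tool's x, y, z in units of 6 degrees (1.0 is 6 degrees). In form: [[[x, y, z, ax, ay, az], ...]]. A call has 1 to 20 rows; each row shifts and turns the commanded pose from where the row before left it, along the tool's axes as they then stand; what a row does not reach is not made up. A row lasts 1/12 s, in which the tool goes at most 41.7 mm and 7.16 degrees, less where a joint would pass 70% of its speed; a pose out of reach is approached as far as the arm can. A call is refused whole if a number of a shift passes 1 or a number of a turn 1, either way. A call with a gripper value outside its range is refused whole. "hand" is the closure, from -1 (fully open) to 1 (shut), set as the call begins (left out, the last holds). The fingers move at their own pace and stop on an object; "force" is the grip in N (left out, the last holds). Time passes only in rows, so rows that do not move let the fingers close. It gives the time, the measured TCP pose, the force, the opening and the grip force at its end, in the units of the state.
- get_obs(): the state, without advancing time (a new reading comes with each control period).
- camera(name): name is "scene" or "top"; returns the picture (480x640x3 uint8, red, green, blue); there is no depth.
- camera_params(name): a dict with "mtx" (3x3 intrinsics, pixels), "R" (3x3) and "t" (3): a world point X has camera coordinates R X + t. Camera axes: x right, y down, z forward; pixel columns grow to the right and rows downward; lengths in m; the calibration is good to about 2 mm. A picture is of the moment at which its call begins. camera_params takes no time and is no camera call.
- hand_in(): hands the job in; it is judged then, once.
The state is a dict: "clock": time; "joint_pos": joint angles; "joint_velocities": joint speeds; "tau": joint torques, N m; "position": TCP position; "ee_rot": TCP orientation; "ft_force": force on the tool from outside, world axes, zero at the start; "torque": the same for the moment, N m; "grip_width": opening from 0.0 (shut) to 1.0 (fully open); "grasp_force": force on a finger pad.
Only numpy, scipy, OpenCV 4.12 (cv2) and the standard library are available. Lean on these libraries where they do the work, as an engineer would, in place of code of your own. Each camera call takes 0.05 s, during which the arm holds its last target. There are 200 camera calls.

## Working session

There is one attempt and no reset: what is moved stays moved. The work goes in short steps, Python scripts to look and compute and a tool call to move; the robot and the scene stay as the last step left them, time stands still between calls to the robot, and variables do not carry over. Pictures are saved under pics/ and viewed, at most 10 in all, crops included, and the job is handed in when it is done.

Besides the shell and the picture viewer there is one more tool, called after "Emit:" by a JSON object that holds its "method" and its "body". carry_out: Moves the arm, as the interface text tells. Its arguments: {"type":"object","properties":{"commands":{"type":"array"},"hand":{"type":"number"},"force":{"type":"number"}},"required":["commands"]}

```bash
mkdir -p pics
python3 - <<'E'
from workcell import *
import cv2
for n in("scene","top"):
    cv2.imwrite(f"pics/{n}0.png",camera(n)[:,:,::-1]); p=camera_params(n); print(n,p)
o=get_obs();print(o["clock"],o["position"],o["ee_rot"],o["grip_width"])
E
```

```text
scene {'mtx': array([[492.64514571,   0.        , 315.7391913 ],
       [  0.        , 492.64514571, 240.33330542],
       [  0.        ,   0.        ,   1.        ]]), 'R': array([[-0.25953532,  0.96559229,  0.01652133],
       [ 0.7995141 ,  0.22442899, -0.55714346],
       [-0.54168129, -0.13138938, -0.83025189]]), 't': array([ 0.23775943, -0.47214879,  1.27919571])}
top {'mtx': array([[507.96786602,   0.        , 330.39029357],
       [  0.        , 507.96786602, 242.95097777],
       [  0.        ,   0.        ,   1.        ]]), 'R': array([[-0.02512466, -0.99904268, -0.03581157],
       [-0.98401083,  0.03103343, -0.17538417],
       [ 0.17632762,  0.03083251, -0.98384853]]), 't': array([-0.03735105,  0.67598359,  0.68643091])}
0.1 [ 0.27494616 -0.56090378  0.2306053 ] [ 9.74143031e-01  2.25931290e-01 -1.76832539e-04 -6.13365861e-04] 0.9989094961666105
```

View pics/scene0.png

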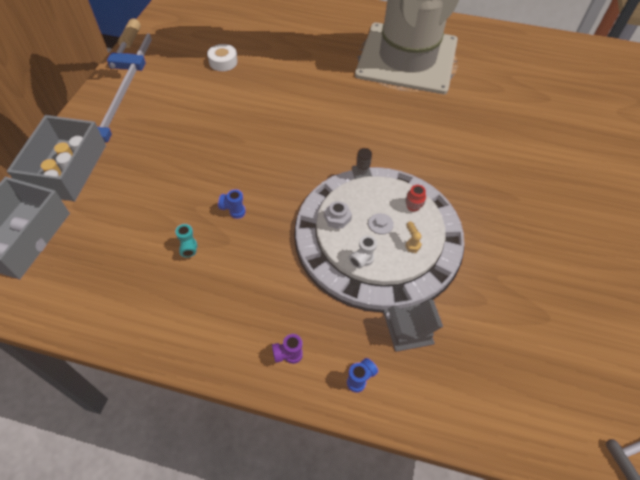

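View pics/top0.png

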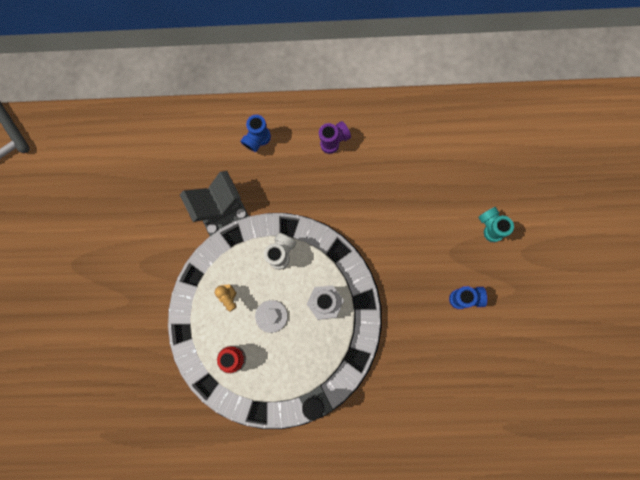

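The scene picture shows the turntable around (380,230), with the knob at (364,160) and the vee block at (413,322). In the top picture the hub is at (272,316), the knob at (313,407), the vee at (214,203), the tee at (280,252) and the elbow at (226,296). The tee has to go counterclockwise (+36°) to reach the vee.

```bash
cat > h.py <<'E'
import numpy as np, cv2
from workcell import *
def ray(n,uv,z):
    p=camera_params(n); C=-p["R"].T@p["t"]
    d=p["R"].T@np.linalg.solve(p["mtx"],[*uv,1.]); return (C+d*(z-C[2])/d[2])
E
python3 - <<'E'
from h import *
S={"scene":(380,230),"top":(272,316)}
K={"scene":(300,130,430,185),"top":(285,380,340,425)}
for n in S:
    im=cv2.imread(f"pics/{n}0.png"); hsv=cv2.cvtColor(im,cv2.COLOR_BGR2HSV)
    b,g,r=[im[...,i].astype(int) for i in range(3)]
    # platter: cream, bright
    m=((hsv[...,2]>150)&(r-b>8)&(r-b<60)).astype(np.uint8)*255
    m=cv2.morphologyEx(m,cv2.MORPH_OPEN,np.ones((3,3)))
    cs,_=cv2.findContours(m,cv2.RETR_EXTERNAL,cv2.CHAIN_APPROX_NONE)
    cs=[c for c in cs if cv2.pointPolygonTest(cv2.convexHull(c),S[n],False)>0]
    c=max(cs,key=cv2.contourArea); h=cv2.convexHull(c)[:,0]
    P=np.array([ray(n,q,.04)[:2] for q in h]); e=cv2.minEnclosingCircle(P.astype(np.float32))
    print(n,"platter",e)
    x0,y0,x1,y1=K[n]; d=(hsv[y0:y1,x0:x1,2]<60).astype(np.uint8)*255
    cs,_=cv2.findContours(d,cv2.RETR_EXTERNAL,cv2.CHAIN_APPROX_NONE)
    for q in cs:
        if cv2.contourArea(q)>60: print(" dark",cv2.boundingRect(q+np.array([x0,y0])),cv2.contourArea(q))
    cv2.imwrite(f"pics/k_{n}.png",cv2.resize(im[y0:y1,x0:x1],None,fx=5,fy=5,interpolation=0))
C=ray("top",(272,316),.045); print("hub",C,ray("scene",(380,223),.045))
print("knob",ray("top",(313,407),.09),ray("scene",(364,153),.09))
print("vee",ray("top",(214,198),.06),"tee",ray("top",(278,254),.056))
E
python3 - <<'E'
import cv2,numpy as np
a=cv2.imread('pics/k_scene.png');b=cv2.imread('pics/k_top.png')
o=np.zeros((510,660,3),np.uint8);o[:275,:650]=a;o[280:505,:275]=b;cv2.imwrite('pics/k.png',o)
E
```

```text
scene platter ((0.571997880935669, 0.03502946346998215), 0.12337672710418701)
top platter ((0.5723648071289062, 0.03470073640346527), 0.12316185235977173)
 dark (303, 392, 37, 28) 535.0
hub [0.57125065 0.03222373 0.045     ] [0.57206879 0.0320879  0.045     ]
knob [ 0.44815146 -0.02871766  0.09      ] [ 0.44735362 -0.02952338  0.09      ]
vee [0.7485671  0.11662749 0.06      ] tee [0.66111009 0.02125822 0.056     ]
```

View pics/k.png

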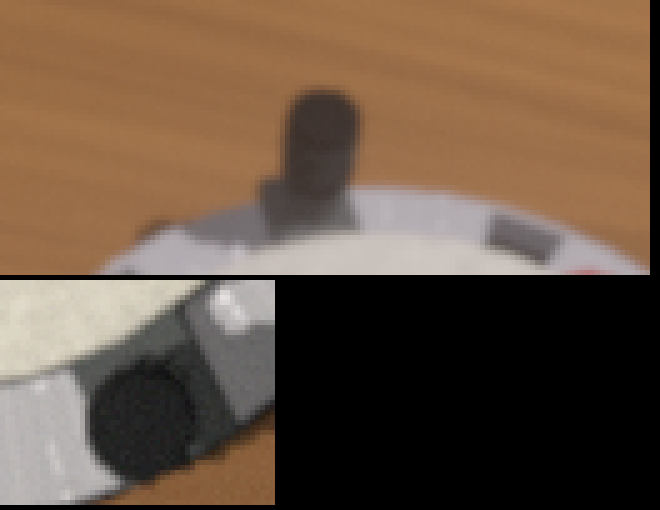

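The knob axis is at about (0.447, -0.029) and the table axis at (0.572, 0.035). The radius is 140 mm, which matches. I'll move above the knob first.

Emit:
{"method": "carry_out", "body": {"commands": [[[0.25, -0.25, 0, 0, 0, 0], [0.5, -0.5, 0, 0, 0, 0], [0.5, -0.52, 0, 0, 0, 0], [0.5, -0.52, 0, 0, 0, 0], [0.5, -0.52, 0, 0, 0, 0], [0.5, -0.52, 0, 0, 0, 0], [0.5, -0.52, 0, 0, 0, 0], [0.5, -0.52, 0, 0, 0, 0], [0.5, -0.52, 0, 0, 0, 0], [0.5, -0.52, 0, 0, 0, 0], [0.5, -0.52, 0, 0, 0, 0], [0.5, -0.52, 0, 0, 0, 0], [0.5, -0.52, 0, 0, 0, 0], [0.5, -0.52, 0, 0, 0, 0], [0.5, -0.52, 0, 0, 0, 0], [0.5, -0.52, 0, 0, 0, 0], [0.5, -0.52, 0, 0, 0, 0], [0.5, -0.52, 0, 0, 0, 0], [0.5, -0.52, 0, 0, 0, 0], [0.47, -0.46, 0, 0, 0, -0.17]]], "hand": -1}}

```text
clock: 1.77
position: [0.4473, -0.0273, 0.2312]
ee_rot: [0.972, 0.235, -0.0, 0.0]
ft_force: [0.9, -0.9, -0.1]
grip_width: 1.001
grasp_force: 0.0
```

Emit:
{"method": "carry_out", "body": {"commands": [[[0, 0.02, 0.2, 0, 0, 0], [0, 0.02, 0.5, 0, 0, 0], [0, 0, 0.5, 0, 0, 0], [0, 0, 0.5, 0, 0, 0], [0, 0, 0.5, 0, 0, 0], [0, 0, 0.5, 0, 0, 0], [0, 0, 0.5, 0, 0, 0], [0, 0, 0.4, 0, 0, 0], [0, 0, 0.3, 0, 0, 0], [0, 0, 0.3, 0, 0, 0], [0, 0, 0.2, 0, 0, 0], [0, 0, 0, 0, 0, 0], [0, 0, 0, 0, 0, 0]]]}}

```text
clock: 2.85
position: [0.4478, -0.0306, 0.0552]
ee_rot: [0.972, 0.235, -0.0, -0.0]
ft_force: [0.2, -0.2, 0.5]
grip_width: 0.999
grasp_force: 0.0
```

Run:
```python
from h import *
o=[]
for n,(x0,y0,x1,y1) in {"scene":(290,90,450,210),"top":(230,330,390,450)}.items():
    im=camera(n)[:,:,::-1]; cv2.imwrite(f"pics/{n}1.png",im)
    o.append(cv2.resize(im[y0:y1,x0:x1],None,fx=2.5,fy=2.5))
cv2.imwrite("pics/c1.png",np.hstack(o)); print(get_obs()["position"],get_obs()["ft_force"])
```

```text
[ 0.44846147 -0.03063805  0.05593381] [ 0.12708495 -0.50049324  0.1181776 ]
```

View pics/c1.png

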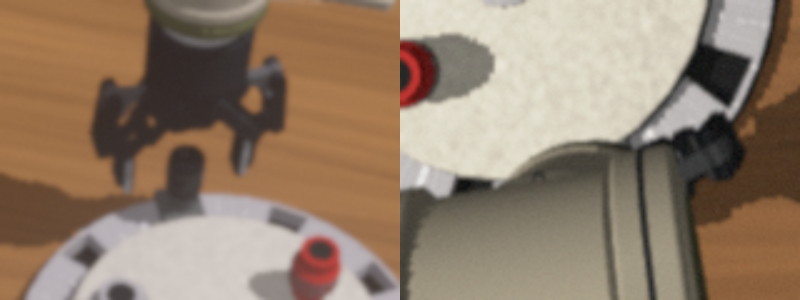

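The picture shows the open fingers on both sides of the knob, clear of everything else. Next I close the gripper.

Emit:
{"method": "carry_out", "body": {"commands": [[[0, 0, 0, 0, 0, 0], [0, 0, 0, 0, 0, 0], [0, 0, 0, 0, 0, 0], [0, 0, 0, 0, 0, 0], [0, 0, 0, 0, 0, 0], [0, 0, 0, 0, 0, 0], [0, 0, 0, 0, 0, 0], [0, 0, 0, 0, 0, 0], [0, 0, 0, 0, 0, 0], [0, 0, 0, 0, 0, 0]]], "hand": 1, "force": 70}}

```text
clock: 3.78
position: [0.4481, -0.0306, 0.0557]
ee_rot: [0.972, 0.235, 0.0, 0.0]
ft_force: [-2.7, -0.4, 5.0]
grip_width: 0.334
grasp_force: 68.5
```

Emit:
{"method": "carry_out", "body": {"commands": [[[0, 0, -0.05, 0, 0, 0], [0, 0, -0.1, 0, 0, 0], [0, 0, -0.1, 0, 0, 0], [0, 0, -0.1, 0, 0, 0], [0, 0, -0.1, 0, 0, 0], [0, 0, -0.05, 0, 0, 0], [0, 0, 0, 0, 0, 0], [0, 0, 0, 0, 0, 0], [0, 0, 0, 0, 0, 0]]]}}

```text
clock: 4.53
position: [0.448, -0.0304, 0.0752]
ee_rot: [0.972, 0.235, 0.0, -0.0]
ft_force: [4.4, 2.0, -8.9]
grip_width: 0.33
grasp_force: 69.6
```

The knob is up about 19 mm and the spring force shows in the reading. Now I follow the arc counterclockwise, turning the tool with it.

Emit:
{"method": "carry_out", "body": {"commands": [[[0, 0.0305, 0, 0, 0, -0.083], [0.0005, 0.0611, 0, 0, 0, -0.167], [0.0012, 0.0916, 0, 0, 0, -0.25], [0.0021, 0.1222, 0, 0, 0, -0.3333], [0.0021, 0.1222, 0, 0, 0, -0.3333], [0.0021, 0.1222, 0, 0, 0, -0.3333], [0.0021, 0.1222, 0, 0, 0, -0.3333], [0.0021, 0.1222, 0, 0, 0, -0.3333], [0.0021, 0.1222, 0, 0, 0, -0.3333], [0.0021, 0.1222, 0, 0, 0, -0.3333], [0.0021, 0.1222, 0, 0, 0, -0.3333], [0.0021, 0.1222, 0, 0, 0, -0.3333], [0.0021, 0.1222, 0, 0, 0, -0.3333], [0.0021, 0.1222, 0, 0, 0, -0.3333], [0.0021, 0.1222, 0, 0, 0, -0.3333], [0.0021, 0.1222, 0, 0, 0, -0.3333], [0.0021, 0.1222, 0, 0, 0, -0.3333], [0.0021, 0.1222, 0, 0, 0, -0.3333], [0.0012, 0.0916, 0, 0, 0, -0.25], [0, 0.0305, 0, 0, 0, -0.083]]]}}

```text
clock: 6.2
position: [0.5073, -0.0898, 0.0748]
ee_rot: [0.856, 0.517, 0.0, -0.001]
ft_force: [3.2, 4.6, -10.5]
grip_width: 0.332
grasp_force: 69.7
```

Run:
```python
from h import *
o=[]
for n,(x0,y0,x1,y1) in {"scene":(285,130,485,360),"top":(155,180,395,440)}.items():
    im=camera(n)[:,:,::-1]; cv2.imwrite(f"pics/{n}2.png",im)
    o.append(cv2.resize(im[y0:y1,x0:x1],(390,450)))
cv2.imwrite("pics/c2.png",np.hstack(o)); s=get_obs();p=s["position"]; v=p[:2]-[.572,.035]
print(p,s["ee_rot"],s["ft_force"],np.hypot(*v),np.degrees(np.arctan2(v[1],v[0]))%360)
```

```text
[ 0.50721791 -0.08972497  0.07484162] [ 8.56204130e-01  5.16637204e-01  1.22847094e-04 -6.87518095e-04] [  4.7259084    5.00581926 -10.19247236] 0.14054549400532626 242.55265772516
```

View pics/c2.png

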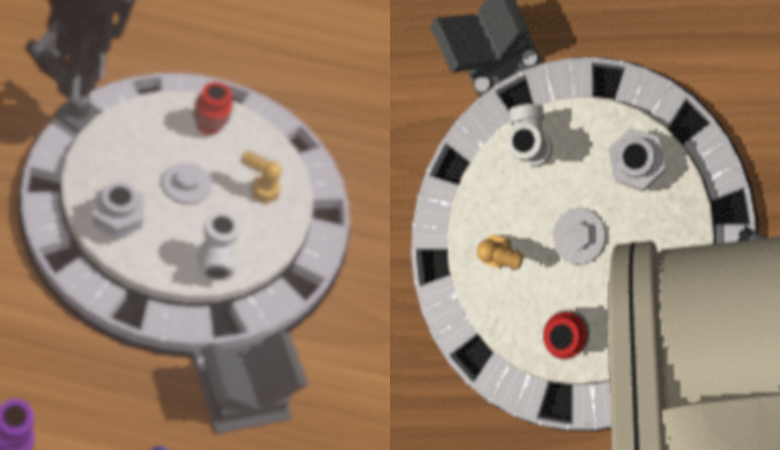

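The picture shows the tee facing the vee block and all four fittings still standing. I'll check the hole angles before lowering.

Run:
```python
from h import *
im=cv2.imread("pics/top2.png"); v=cv2.cvtColor(im,cv2.COLOR_BGR2HSV)[...,2]
m=((v<60)*255).astype(np.uint8)
n,_,st,ce=cv2.connectedComponentsWithStats(m)
for i in range(1,n):
    if 120<st[i,4]<700:
        d=ray("top",ce[i],.012)[:2]-[.572,.035]; r=np.hypot(*d); a=np.degrees(np.arctan2(d[1],d[0]))
        if .12<r<.16: print(st[i,4],r.round(4),(a%36).round(1),a.round(0))
```

```text
269 0.1415 26.7 -9.0
188 0.1453 26.4 26.0
304 0.1402 26.4 -46.0
235 0.1427 26.6 63.0
342 0.1399 26.2 -82.0
203 0.1207 22.4 -158.0
249 0.1429 26.4 98.0
287 0.1429 26.3 134.0
324 0.1425 26.1 170.0
```

The hole is at 242.4° and the knob at 242.6°. I'll lower most of the way, then release.

Emit:
{"method": "carry_out", "body": {"commands": [[[0, 0, 0.05, 0, 0, 0], [0, 0, 0.1, 0, 0, 0], [0, 0, 0.1, 0, 0, 0], [0, 0, 0.1, 0, 0, 0], [0, 0, 0.05, 0, 0, 0], [0, 0, 0, 0, 0, 0], [0, 0, 0, 0, 0, 0], [0, 0, 0, 0, 0, 0]]]}}

```text
clock: 6.97
position: [0.5071, -0.0897, 0.0591]
ee_rot: [0.856, 0.516, 0.0, -0.001]
ft_force: [4.4, 3.7, -8.7]
grip_width: 0.334
grasp_force: 69.9
```

Emit:
{"method": "carry_out", "body": {"commands": [[[0, 0, 0, 0, 0, 0], [0, 0, 0, 0, 0, 0], [0, 0, 0, 0, 0, 0], [0, 0, 0, 0, 0, 0], [0, 0, 0, 0, 0, 0], [0, 0, 0, 0, 0, 0], [0, 0, 0, 0, 0, 0], [0, 0, 0, 0, 0, 0], [0, 0, 0, 0, 0, 0], [0, 0, 0, 0, 0, 0]]], "hand": -1}}

```text
clock: 7.8
position: [0.5072, -0.0905, 0.0593]
ee_rot: [0.857, 0.516, -0.0, 0.0]
ft_force: [-0.1, -0.1, -0.2]
grip_width: 1.002
grasp_force: 0.0
```

Released with no contact. I back straight up, then move away so both cameras can see the knob.

Emit:
{"method": "carry_out", "body": {"commands": [[[0, 0, -0.1, 0, 0, 0], [0, 0, -0.3, 0, 0, 0], [0, 0, -0.5, 0, 0, 0], [0, 0, -0.5, 0, 0, 0], [0, 0, -0.5, 0, 0, 0], [0, 0, -0.5, 0, 0, 0], [0, 0, -0.5, 0, 0, 0], [0, 0, -0.5, 0, 0, 0], [0, 0.5, -0.3, 0, 0, 0], [-0.2, 0.7, 0, 0, 0, 0], [-0.2, 0.7, 0, 0, 0, 0], [-0.2, 0.7, 0, 0, 0, 0], [-0.2, 0.7, 0, 0, 0, 0], [-0.2, 0.7, 0, 0, 0, 0], [-0.2, 0.7, 0, 0, 0, 0], [-0.2, 0.7, 0, 0, 0, 0], [-0.2, 0.7, 0, 0, 0, 0], [-0.2, 0.6, 0, 0, 0, 0], [-0.1, 0.3, 0, 0, 0, 0], [0, 0, 0, 0, 0, 0]]]}}

```text
clock: 9.47
position: [0.7197, -0.2909, 0.2069]
ee_rot: [0.857, 0.515, -0.0, -0.0]
ft_force: [-0.4, 0.1, -0.3]
grip_width: 0.999
grasp_force: 0.0
```

Run:
```python
from h import *
o=[]
for n,(x0,y0,x1,y1) in {"scene":(265,130,485,360),"top":(155,180,415,440)}.items():
    im=camera(n)[:,:,::-1]; cv2.imwrite(f"pics/{n}3.png",im)
    o.append(cv2.resize(im[y0:y1,x0:x1],(400,420)))
cv2.imwrite("pics/c3.png",np.hstack(o)); s=get_obs();print(s["position"],s["clock"])
k=.572+.14*np.cos(np.radians(242.4)),.035+.14*np.sin(np.radians(242.4))
for n in("scene","top"):
    p=camera_params(n)
    for z in(.09,.095,.1,.11):
        c=p["mtx"]@(p["R"]@[*k,z]+p["t"]); print(n,z,c[:2]/c[2])
```

```text
[ 0.71915795 -0.28822987  0.20776466] 9.5667
scene 0.09 [327.05346748 168.7407146 ]
scene 0.095 [327.14699428 166.95949269]
scene 0.1 [327.2413532  165.16242296]
scene 0.11 [327.43261222 161.5198865 ]
top 0.09 [356.8567782  360.49302966]
top 0.095 [356.91451365 360.68838301]
top 0.1 [356.97309097 360.88658491]
top 0.11 [357.09284597 361.29178726]
```

View pics/c3.png

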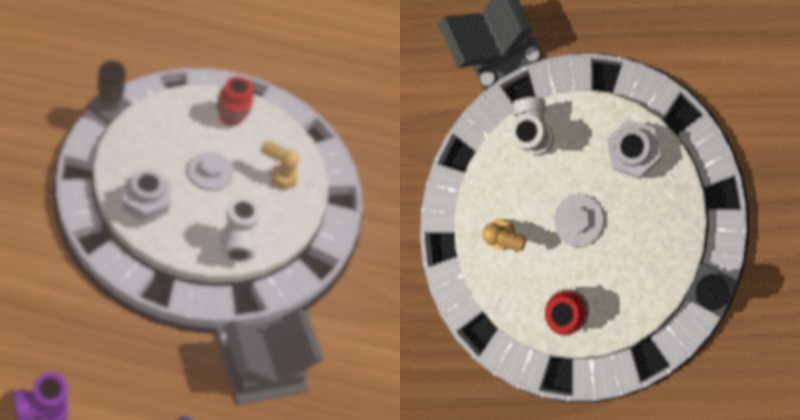

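The picture shows the knob free and upright at the new hole, with the tee facing the vee and all four fittings standing. One number still to check is the knob's top edge against its predicted seated height, before and after. If it agrees I hand in.

Run:
```python
from h import *
p=camera_params("scene"); C=np.array([.572,.035])
off=[]
for f,a in(("scene0",207),("scene3",242.4)):
    k=C+.14*np.array([np.cos(np.radians(a)),np.sin(np.radians(a))])
    c=p["mtx"]@(p["R"]@[*k,.09]+p["t"]); u,v=c[:2]/c[2]
    col=cv2.imread(f"pics/{f}.png",0)[:,round(u)-1:round(u)+2].mean(1)
    y=int(v)-16; g=col[y:y+20]; th=(g[0]+col[round(v)])/2
    i=np.argmax(g<th); e=y+i-(th-g[i])/(g[i-1]-g[i]); off.append(v-e); print(f,u,v,e,v-e)
d=(off[1]-off[0])/.36; print("height diff mm",d)
if abs(d)<4: print(hand_in())
```

```text
scene0 364.4913683884541 153.06504429612798 147.56849315068493 5.49655114544305
scene3 327.0534674831119 168.7407146043071 163.09558823529412 5.645126369012985
height diff mm 0.4127089543609309
the job is handed in; nothing more can be done
None
```

The job is handed in at about 9.6 s: the turntable is turned one hole counterclockwise, the tee faces the vee block, the knob is released at its seated height (within about 0.4 mm of its start), and all four fittings are standing.

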